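# Put the tweezers and the section lifter back in the instrument tray

## Robot

A 6-joint arm with a two-finger parallel gripper is mounted at the origin on a cart in front of the work surface, level with it; the furniture and walls round the work are solid. World frame = base frame: x ahead of the robot, y to its left, z up, the work surface at z = 0. Lengths are in m, angles in rad, forces in N, time in s.
With the tool pointing down it reaches from about 0.25 to 0.725 m from the base axis. Payload 4 kg.
Tool frame: the origin (TCP) lies midway between the tips of the shut fingers; the grasp point (between the pads) lies 19 mm behind it; z points along the fingers, y is the direction in which the jaws open and shut (so a half turn about z gives the same grasp; the last joint's range is limited). The gripper opens to 85 mm and grips with 20 to 120 N. Pads are 22 mm wide; open, the fingers measure 114 mm over their backs; the gripper's body (76 mm by 85 mm) begins 54 mm behind the grasp point. The pads swing forward as they close: fully open they stand 13 mm farther back than shut.
Start: joints at [1.117, 0.241, 0.005, 1.335, 0, 1.571], TCP at [0.219, 0.449, 0.231] pointing down, gripper open.
Joint ranges: [-2.72, 2.72], [-1.05, 1.87], [-1.09, 1.28], [-1.99, 2.15], [-1.42, 1.44], [-3.14, 3.14]. Speed limits (rad/s): [2.79, 2.79, 3.14, 3.14, 3.14, 3.14].

## Interface

Orientations are given as a unit quaternion [x, y, z, w].
In Python, from workcell import bot, vision gives the robot as it stands. The module is installed in compiled form; this text tells all that it offers.
- The arm moves only by the tool send_rows, never from a script. Its argument "targets" is a list that holds one entry, the list of rows, each a list of 5 numbers: the shift along the world's x, y, z in cm, then the turn about the world's z in rad, then the finger opening in cm, from 0 to 8.54. A call has 1 to 12 rows; each row is the pose to reach, as a shift and turn from the pose commanded when the call began; what a row does not reach only later rows make up. A row lasts 1/8 s, in which the tool goes at most 62.5 mm and 10.7 degrees, less where a joint would pass 70% of its speed; a pose out of reach is approached as far as the arm can. A call with a gripper value outside its range is refused whole. The fingers move at their own pace and stop on an object; the grip force is fixed at half the most. Time passes only in rows, so rows that repeat a pose let the fingers close. It gives the time, the measured TCP pose, the force and the opening at its end, in the units of the state.
- bot.get_obs(): the state, without advancing time (a new reading comes with each control period).
- vision.camera(name): name is "scene" or "top" or "wrist"; returns the picture (420x560x3 uint8, red, green, blue); there is no depth.
- vision.get_calibration(name): a dict with "vertical_fov" (degrees; the focal length in pixels is half the picture's height over the tangent of half this angle, whatever the lens; pixels are square), "cx", "cy" (the principal point, pixels), "k1" (the pictures are not rectified: a ray, as slopes to the right and down, at radius r is drawn at 1 + k1 r^2 times it, then the intrinsics apply), "rvec" (rotation vector, rad) and "tvec" (3), from world to camera coordinates, as OpenCV has them; the wrist camera has in their place "T_tool_cam" (4x4, takes a point from camera to tool coordinates, whose origin is the TCP and whose axes are the flange's). Camera axes: x right, y down, z forward; pixel columns grow to the right and rows downward; lengths in m; the calibration is good to about 2 mm. A picture is of the moment at which its call begins: read the wrist's pose just before it. get_calibration takes no time and is no camera call.
- bot.job_done(): hands the job in, once; it reports no verdict.
Trained networks look in the newest picture that a camera, given by its name, has taken for a name from the list of things; names that differ only in an ending like _2 or _b are one class to them, and where a whole thing is asked for, a point or a joint stands for the part that bears it (a point fixed in the world has none). Each returns a list of dicts, best first, with "score" (0 to 1); they miss things now and then, are a little off and sometimes report something else, mostly with a low value. They report only what shows in the picture. A call takes as long as a camera call.
- vision.boxes_of(target, camera): "uv" ([column, row] in pixels, amid what is visible of it).
The state is a dict: "clock": time; "joint_pos": joint angles; "joint_vel": joint speeds; "tau": joint torques, N m; "eef_pos": TCP position; "tool_rot": TCP orientation; "ft_force": force on the tool from outside, world axes, zero at the start; "ft_torque": the same for the moment, N m; "grip_width": finger opening in m.
Only numpy, scipy, OpenCV 4.12 (cv2) and the standard library are available. Lean on these libraries where they do the work, as an engineer would, in place of code of your own. Each camera call takes 0.05 s, during which the arm holds its last target.

## Task

Put the two steel instruments back in the white instrument tray: the section lifter (the one with the flat paddle) in the long narrow compartment and the tweezers in the short narrow compartment, each lying flat on the compartment's floor and lined up with its long sides. Lay them down gently rather than dropping them, and leave the black pen where it lies.

Things in the scene. Friction and masses are not known exactly. Their poses are not given: they have to be found in the camera images.
- tray: White plastic tray, fixed, 208 (x) x 228 (y) x 18 mm high; floor and walls 4 mm thick. Origin at centre of underside, z up. Long narrow compartment: inside 200 along x by 66 along y, centre x 0, y +77. Short narrow one, crosswise: 66 along x by 152 along y, centre x -67, y -34. The third, wide one holds two small boxes 26 mm high (from the worktop) and is not used.
- section_lifter: Loose steel section lifter (flat histology spatula), 160 mm long along its y, lying flat. Origin at mid-length on the underside, z up. Handle: flat bar 10 mm wide (x), 7 mm high, from y -80 to +38: grip across x at the origin. Paddle: plate 28 mm wide, 2 mm thick, y +34 to +80. 40 g. Either end may face either way in the tray.
- tweezers: Loose plain steel tweezers, 114 mm long along their y, 14 mm wide (x) and 9 mm high, lying on the worktop. Rigid: they do not close when gripped. Origin at the centre of the underside, z up; grip across x at the origin. 20 g. Either end may face either way in the tray.
- pen: Loose black click pen, 145 mm long along its y, 12 mm wide, 9 mm high, lying on the worktop near the instruments. Origin at the centre of the underside. A bystander, not to be moved.

How it is judged:
At the end, for the whole second after the job is handed in: Lifter in the long, tweezers in the short narrow compartment: at rest on its floor, right side up, flat within 7 deg, within 15 deg of its long sides; middle within 33 mm sideways and 30 mm (lifter) or 26 mm (tweezers) lengthwise of its centre (x of section_lifter in the frame of tray between -0.03 and 0.03 m and y of section_lifter in the frame of tray between 0.044 and 0.11 m and z of section_lifter in the frame of tray between 0 and 0.008 m and angle between each of section_lifter, tweezers's own z axis and vertical below 0.12 rad and angle between the y axis of section_lifter and the x axis of tray, either way round below 0.26 rad and linear speed of each of section_lifter, tweezers below 0.03 m/s and x of tweezers in the frame of tray between -0.1 and -0.034 m and y of tweezers in the frame of tray between -0.06 and -0.008 m and z of tweezers in the frame of tray between 0 and 0.008 m and angle between the y axis of tweezers and the y axis of tray, either way round below 0.26 rad); the robot touches nothing.
It fails at once if an instrument is dropped: free in the air more than 45 mm above the worktop ((height (world z) of tweezers above 0.045 m and contact force between tweezers and anything else below 0.01 N) or (height (world z) of section_lifter above 0.045 m and contact force between section_lifter and anything else below 0.01 N)).
It fails at once if the black pen is moved more than 30 mm (distance of pen from where it was at the start of the episode above 0.03 m).
It also fails if it takes over 51 s, if anything falls off the work surface, if the arm or the gripper's body presses on something with over 40 N, if the wrist force passes 120 N, or if a joint passes its speed limit or range.

## Working session

There is one attempt and no reset: what is moved stays moved. The work goes in short steps, Python scripts to look and compute and a tool call to move; the robot and the scene stay as the last step left them, time stands still between calls to the robot, and variables do not carry over. Pictures are saved under pics/ and viewed, and the job is handed in when it is done.

Besides the shell and the picture viewer there is one more tool, called by a JSON object that holds its "op" and its "data", one argument or row to a line. send_rows: Moves the arm, as the interface text tells. Its arguments: {"type":"object","properties":{"targets":{"type":"array"}},"required":["targets"]}

```bash
mkdir -p pics
cat > h.py <<'E'
import numpy as np, cv2
from workcell import bot, vision
from scipy.spatial.transform import Rotation as R
def save(name,f):
    im=vision.camera(name); cv2.imwrite('pics/'+f,im[:,:,::-1]); return im
def ray(name,uv,obs=None):
    c=vision.get_calibration(name); f=210/np.tan(np.radians(c['vertical_fov'])/2)
    d=np.array([(uv[0]-c['cx'])/f,(uv[1]-c['cy'])/f]); s=d.copy()
    for _ in range(30): s=d/(1+c['k1']*(s@s))
    v=np.array([s[0],s[1],1])
    if name=='wrist':
        T=np.array(c['T_tool_cam']); Rt=R.from_quat(obs['tool_rot']).as_matrix()
        return Rt@T[:3,3]+obs['eef_pos'], Rt@T[:3,:3]@v
    Rm=cv2.Rodrigues(np.array(c['rvec'],float))[0]; return -Rm.T@np.array(c['tvec']).ravel(), Rm.T@v
def pt(name,uv,z,obs=None):
    o,d=ray(name,uv,obs); return o+d*(z-o[2])/d[2]
def proj(name,P,obs=None):
    c=vision.get_calibration(name); f=210/np.tan(np.radians(c['vertical_fov'])/2)
    P=np.atleast_2d(P)
    if name=='wrist':
        T=np.array(c['T_tool_cam']); Rt=R.from_quat(obs['tool_rot']).as_matrix()
        p=((P-obs['eef_pos'])@Rt-T[:3,3])@T[:3,:3]
    else: p=P@cv2.Rodrigues(np.array(c['rvec'],float))[0].T+np.array(c['tvec']).ravel()
    s=p[:,:2]/p[:,2:]; s=s*(1+c['k1']*(s**2).sum(1,keepdims=True)); return s*f+[c['cx'],c['cy']]
E
python3 - <<'E'
from h import *
o=bot.get_obs(); print({k:np.round(v,3) for k,v in o.items()})
for n in ['top','wrist','scene']:
    print(n,vision.get_calibration(n)); save(n,n+'0.png')
    for t in ['tray','section_lifter','tweezers','pen']:
        print(t,[(np.round(b['uv'],1),round(b['score'],2),np.round(pt(n,b['uv'],0.005,o),3)) for b in vision.boxes_of(t,n)])
E
```

```text
{'clock': np.float64(0.0), 'joint_pos': array([ 1.117,  0.241,  0.004,  1.335, -0.   ,  1.571]), 'joint_vel': array([-0.   , -0.002,  0.001, -0.   , -0.001, -0.001]), 'tau': array([ 1.0000e-03, -3.7232e+01,  2.5241e+01,  1.7000e-02,  0.0000e+00,
        0.0000e+00]), 'eef_pos': array([0.219, 0.449, 0.23 ]), 'tool_rot': array([ 0.225,  0.974, -0.001, -0.   ]), 'ft_force': array([-0.013,  0.637, -0.145]), 'ft_torque': array([-0.006,  0.021, -0.02 ]), 'grip_width': np.float64(0.086)}
top {'vertical_fov': 48.104547593101955, 'cx': 277.7612063946575, 'cy': 220.32776396405373, 'k1': -0.042175395173408826, 'rvec': array([ 2.09987051, -2.11894739,  0.16757397]), 'tvec': array([0.1113174 , 0.52523201, 0.84989901])}
tray [(array([420.2, 219.3]), 0.95, array([ 0.534, -0.178,  0.005]))]
section_lifter [(array([142.9, 256.2]), 0.85, array([0.465, 0.38 , 0.005]))]
tweezers []
pen [(array([242.7, 228.7]), 0.6, array([0.519, 0.179, 0.005]))]
wrist {'vertical_fov': 71.69447345549584, 'cx': 278.1253297537184, 'cy': 212.6731315218512, 'k1': -0.05634920437858177, 'T_tool_cam': array([[-9.04709511e-04, -
[... 295 characters left out ...]
  1.00000000e+00]])}
tray [(array([ 96.5, 418.1]), 0.39, array([ 0.464, -0.047,  0.005]))]
section_lifter [(array([305.4, 327.2]), 0.85, array([0.437, 0.388, 0.005]))]
tweezers []
pen []
scene {'vertical_fov': 51.808665350036485, 'cx': 280.5090513667499, 'cy': 209.40396851733465, 'k1': 0.04443187273227891, 'rvec': array([ 0.53343897, -2.51390728,  1.38172182]), 'tvec': array([0.49189291, 0.09909616, 0.85124887])}
tray [(array([304.4, 175.1]), 0.84, array([ 0.541, -0.154,  0.005]))]
section_lifter [(array([231.9, 325.1]), 0.83, array([0.453, 0.386, 0.005]))]
tweezers [(array([238.6, 282.1]), 0.61, array([0.494, 0.29 , 0.005]))]
pen [(array([262. , 246.7]), 0.75, array([0.503, 0.175, 0.005]))]
```

View pics/top0.png

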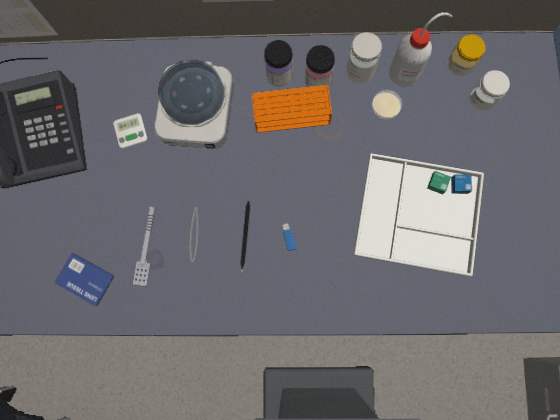

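View pics/wrist0.png

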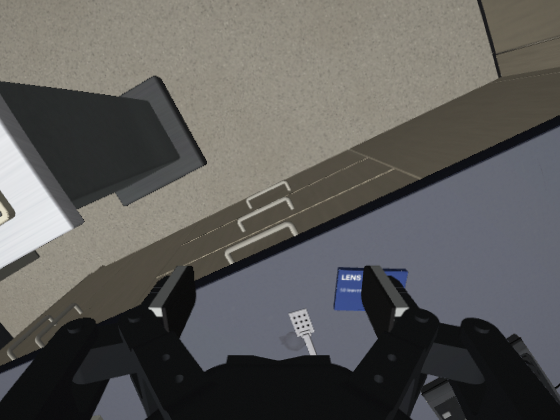

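View pics/scene0.png

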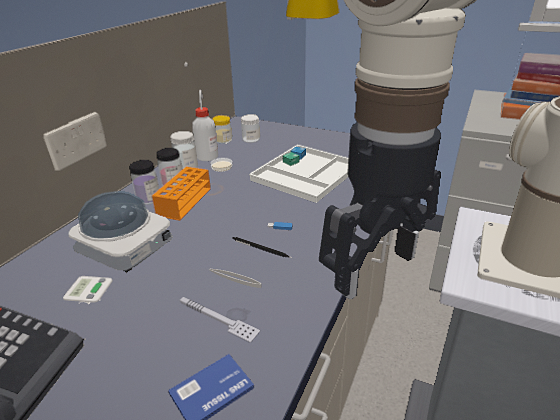

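Run:
```python
import cv2,numpy as np
from h import *
im=cv2.imread('pics/top0.png')
a=cv2.resize(im[190:300,120:300],None,fx=4.4,fy=4.4,interpolation=cv2.INTER_CUBIC); cv2.imwrite('pics/z1.png',a)
b=cv2.resize(im[140:290,345:500],None,fx=4,fy=4,interpolation=cv2.INTER_CUBIC); cv2.imwrite('pics/z2.png',b)
print(proj('top',[[0,0,0],[.219,.449,.23],[.219,.449,.5]]), proj('scene',[.219,.449,.23]))
```

```text
[[ 338.3503214   506.20707306]
 [  42.00177871  406.07788978]
 [-108.33503732  462.5315573 ]] [[375.0951386  283.92933422]]
```

View pics/z1.png

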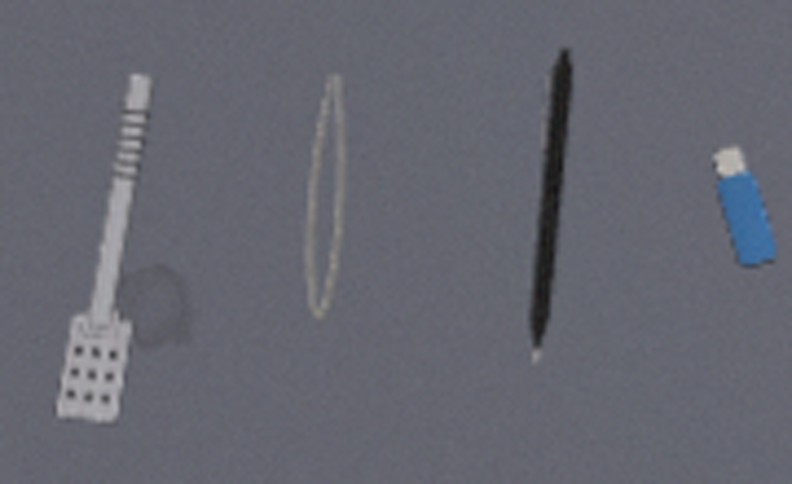

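View pics/z2.png

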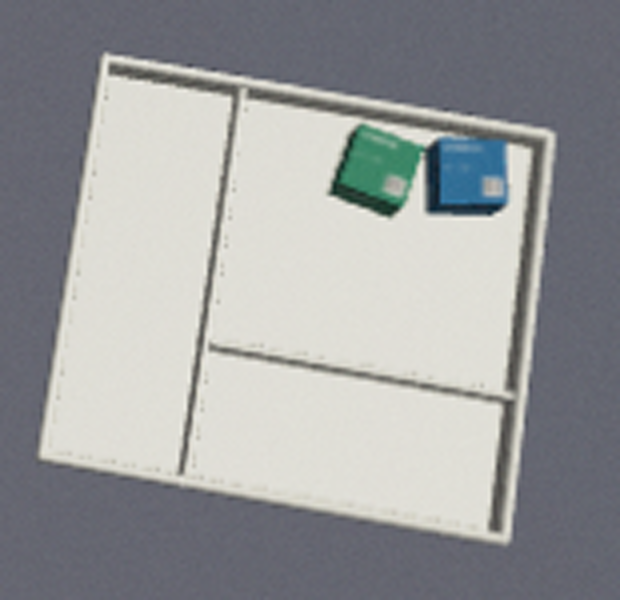

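Run:
```python
from h import *
def q(p,s,off): return (np.array(p)+.5)/s-.5+off
Z1=lambda p,z: pt('top',q(p,4.4,[120,190]),z)
Z2=lambda p,z: pt('top',q(p,4,[345,140]),z)
for n,a,b,z in [('lifter',(140,75),(89,418),.003),('tw',(336,74),(318,317),.005),('pen',(566,48),(536,360),.005)]:
    A,B=Z1(a,z),Z1(b,z); d=A-B; print(n,(A+B)/2,np.linalg.norm(d),'dir yaw',np.arctan2(d[1],d[0]))
# handle centreline yaw from handle
A,B=Z1((140,75),.007),Z1((102,315),.007); d=A-B; print('handle',np.linalg.norm(d),np.arctan2(d[1],d[0]))
C=[Z2(p,.018) for p in [(105,55),(553,131),(508,542),(40,460)]]
c=np.mean(C,0); print('tray',c,[np.linalg.norm(C[i]-C[i-1]) for i in range(4)])
d=(C[0]-C[3]+C[1]-C[2]); y=np.arctan2(d[1],d[0]); print('yaw',y)
d2=(C[0]-C[1]+C[3]-C[2]); print('yaw2',np.arctan2(d2[1],d2[0])-np.pi/2)
y=(y+np.arctan2(d2[1],d2[0])-np.pi/2)/2
M=np.array([[np.cos(y),-np.sin(y)],[np.sin(y),np.cos(y)]])
for l in [(0,.077),(-.067,-.034)]: print(l, c[:2]+M@l)
for n,z in [('scene',.005)]:
  for t in ['section_lifter','tweezers']: pass
```

```text
lifter [0.4876163  0.37565833 0.003     ] 0.15975872811790237 dir yaw -0.10396011703929363
tw [0.50946086 0.27728156 0.005     ] 0.11291225515967734 dir yaw -0.046898365378160056
pen [0.50480826 0.17413194 0.005     ] 0.1444736896638217 dir yaw -0.08846603265222944
handle 0.11236455686306823 -0.11286110104801214
tray [ 0.54441107 -0.17472288  0.018     ] [np.float64(0.21032809865462695), np.float64(0.2280206205228155), np.float64(0.20967518023568507), np.float64(0.22879510037215434)]
yaw -0.1927267783195784
yaw2 -0.18795897514455961
(0, 0.077) [ 0.55897913 -0.09911354]
(-0.067, -0.034) [ 0.47218848 -0.19543271]
```

{"op": "send_rows", "data": {
  "targets": [
    [[4,-1,-1,0.05,8.5],[9,-2.5,-3,0.12,6],[14,-4,-5,0.2,4],[19,-5.3,-7,0.27,4],[23.5,-6.5,-9,0.344,4],[26.9,-7.3,-11,0.344,4],[26.9,-7.3,-11,0.344,4],[26.9,-7.3,-11,0.344,4]]
  ]
}}

```text
clock: 1.75
eef_pos: [0.4878, 0.3764, 0.1213]
tool_rot: [0.055, 0.998, -0.0, -0.0]
ft_force: [-0.0, -0.5, 0.3]
grip_width: 0.0403
```

Run:
```python
from h import *
o=bot.get_obs(); print({k:np.round(v,4) for k,v in o.items()})
save('wrist','w1.png')
Q=R.from_quat(o['tool_rot']).as_matrix(); print(np.arctan2(Q[1,1],Q[0,1]))
c=np.array([.4876,.3757,.007]);u=np.array([np.cos(-.11),np.sin(-.11),0])
im=cv2.imread('pics/w1.png')
for s in [-.08,0,.08]:
    p=proj('wrist',c+s*u,o)[0]; print(p); cv2.circle(im,tuple(int(v) for v in np.round(p)),3,(0,0,255),1)
p=proj('wrist',np.array([.5095,.2773,.009]),o)[0];print(p);cv2.circle(im,tuple(int(v) for v in np.round(p)),3,(0,255,0),1)
cv2.imwrite('pics/w1m.png',im)
```

```text
{'clock': np.float64(1.75), 'joint_pos': array([6.5710e-01, 5.3280e-01, 1.4830e-01, 1.1869e+00, 4.0000e-04,
       7.6690e-01]), 'joint_vel': array([ 0.0217, -0.0248,  0.0002,  0.0004, -0.001 , -0.0012]), 'tau': array([-7.39300e-01, -4.86348e+01,  2.39526e+01, -3.31000e-02,
       -3.78000e-02, -3.00000e-04]), 'eef_pos': array([0.4878, 0.3764, 0.1213]), 'tool_rot': array([ 5.490e-02,  9.985e-01, -1.000e-04, -4.000e-04]), 'ft_force': array([-0.0303, -0.496 ,  0.2898]), 'ft_torque': array([0.0154, 0.0786, 0.0039]), 'grip_width': np.float64(0.0403)}
1.4609250871445842
[277.42991293 119.47438353]
[277.55594426 209.77180398]
[277.6662656 285.3912803]
[178.19147138 242.93640885]
```

View pics/w1m.png

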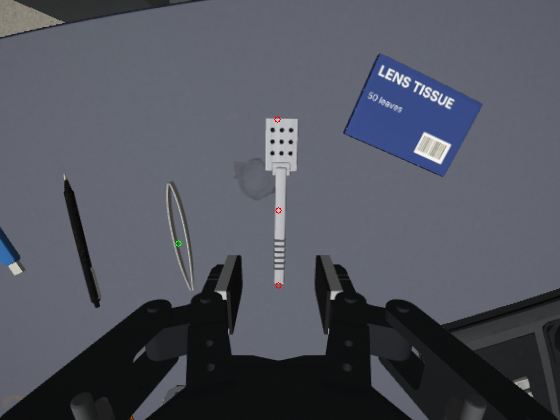

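{"op": "send_rows", "data": {
  "targets": [
    [[0,0,-3.5,0,4],[0,0,-7.5,0,4],[0,0,-10.5,0,4],[0,0,-11.9,0,4],[0,0,-11.9,0,4],[0,0,-11.9,0,2],[0,0,-11.9,0,0.5],[0,0,-11.9,0,0.5],[0,0,-11.9,0,0.5],[0,0,-11.9,0,0.5]]
  ]
}}

```text
clock: 3.05
eef_pos: [0.4893, 0.3774, 0.0043]
tool_rot: [0.055, 0.998, 0.001, 0.001]
ft_force: [-1.5, 0.3, 5.6]
grip_width: 0.0067
```

Run:
```python
from h import *
save('wrist','w2.png'); o=bot.get_obs(); print(o['eef_pos'],o['ft_force'],o['grip_width'])
```

```text
[0.48927345 0.37738223 0.00432533] [-0.62198464  0.14278756  6.2188108 ] 0.006702530349859865
```

View pics/w2.png

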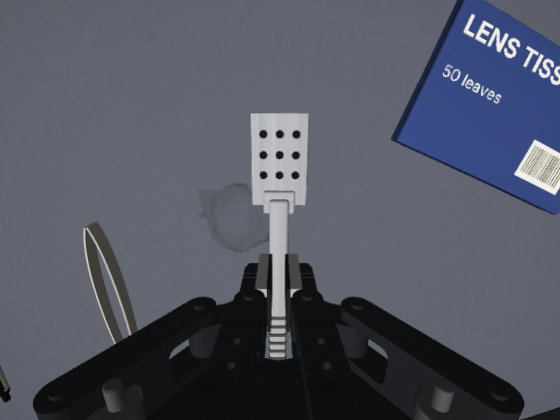

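{"op": "send_rows", "data": {
  "targets": [
    [[0,0,0.3,0,0.5],[0,0,0.8,0,0.5],[0,0,1.5,0,0.5],[0,0,1.5,0,0.5]]
  ]
}}

```text
clock: 3.6
eef_pos: [0.4887, 0.3768, 0.0181]
tool_rot: [0.055, 0.998, 0.0, 0.001]
ft_force: [-0.0, 0.4, 0.1]
grip_width: 0.0065
```

Run:
```python
from h import *
save('wrist','w3.png'); save('scene','s3.png'); o=bot.get_obs(); print(o['eef_pos'],o['ft_force'],o['grip_width'])
```

```text
[0.48824636 0.37643067 0.01741041] [ 0.30836739 -0.35262881 -0.09660414] 0.006878457198557457
```

View pics/w3.png

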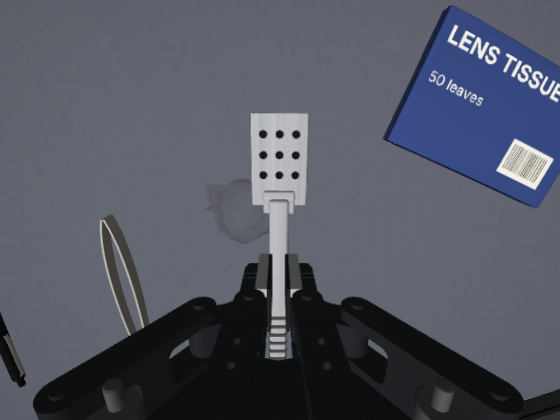

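View pics/s3.png

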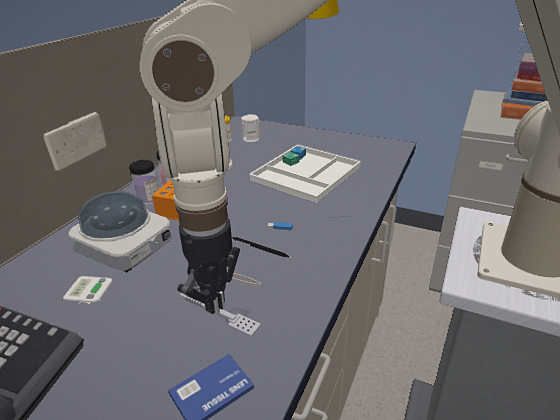

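{"op": "send_rows", "data": {
  "targets": [
    [[0,0,1.2,0,0.5],[0,-1,2.3,0,0.5],[0.5,-4,2.3,0,0.5],[1.1,-8,2.3,-0.01,0.5],[1.8,-12.5,2.3,-0.02,0.5],[2.5,-17,2.3,-0.03,0.5],[3.2,-21.5,2.3,-0.04,0.5],[3.9,-26,2.3,-0.05,0.5],[4.6,-30.5,2.3,-0.06,0.5],[5.3,-35,2.3,-0.07,0.5],[6,-39.5,2.3,-0.08,0.5],[6.6,-43.5,2.3,-0.08,0.5]]
  ]
}}

```text
clock: 5.2
eef_pos: [0.5544, -0.0609, 0.0414]
tool_rot: [0.095, 0.995, -0.0, 0.001]
ft_force: [0.1, 0.7, -0.8]
grip_width: 0.0067
```

{"op": "send_rows", "data": {
  "targets": [
    [[0.3,-2.5,0,0,0.5],[0.5,-4,0,0,0.5],[0.5,-4,0,0,0.5],[0.5,-4,0,0,0.5]]
  ]
}}

```text
clock: 5.7
eef_pos: [0.559, -0.0978, 0.0404]
tool_rot: [0.094, 0.996, 0.0, -0.0]
ft_force: [0.0, 0.4, 0.4]
grip_width: 0.007
```

Run:
```python
from h import *
o=bot.get_obs(); save('wrist','w4.png'); save('top','t4.png'); print(o['eef_pos'],o['ft_force'],o['grip_width'])
```

```text
[ 0.55897082 -0.09775925  0.04042497] [0.03798023 0.41195298 0.4291958 ] 0.007003305452800795
```

View pics/w4.png

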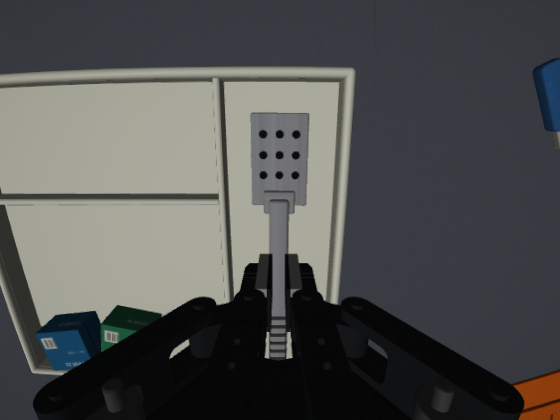

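View pics/t4.png

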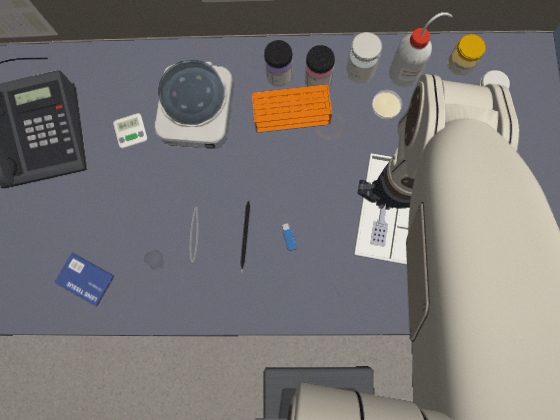

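{"op": "send_rows", "data": {
  "targets": [
    [[0,0,-1,0,0.5],[0,0,-2,0,0.5],[0,0,-2.7,0,0.5],[0,0,-3.1,0,0.5],[0,0,-3.2,0,0.5],[0,0,-3.2,0,0.5]]
  ]
}}

```text
clock: 6.55
eef_pos: [0.5594, -0.0987, 0.0084]
tool_rot: [0.095, 0.995, -0.0, 0.0]
ft_force: [-0.4, 0.2, 0.3]
grip_width: 0.0069
```

{"op": "send_rows", "data": {
  "targets": [
    [[0,0,-0.1,0,0.5],[0,0,-0.2,0,0.5],[0,0,-0.2,0,0.5]]
  ]
}}

```text
clock: 6.92
eef_pos: [0.5595, -0.0987, 0.0083]
tool_rot: [0.095, 0.995, -0.0, 0.001]
ft_force: [-5.4, 1.5, 11.8]
grip_width: 0.0069
```

Contact with the floor; release and rise.

{"op": "send_rows", "data": {
  "targets": [
    [[0,0,0.1,0,1.2],[0,0,0.1,0,2],[0,0,0.1,0,2.4],[0,0,0.1,0,2.4],[0,0,1.5,0,2.4],[0,0,4,0,2.4],[0,0,8,0,2.5],[0,0,10,0,3],[0,0,10,0,4]]
  ]
}}

```text
clock: 8.05
eef_pos: [0.5611, -0.0989, 0.1092]
tool_rot: [0.095, 0.995, -0.0, 0.003]
ft_force: [-0.5, -0.8, 0.4]
grip_width: 0.0397
```

Run:
```python
from h import *
o=bot.get_obs(); save('wrist','w5.png'); print(o['eef_pos'],o['ft_force'],o['grip_width'])
# tweezers from wrist picture w1 pose
o1=dict(eef_pos=np.array([0.4878,0.3764,0.1213]),tool_rot=np.array([5.490e-02,9.985e-01,-1e-4,-4e-4]))
A,B=pt('wrist',(191,290),.005,o1),pt('wrist',(169,183),.005,o1); d=A-B
print((A+B)/2,np.linalg.norm(d),np.arctan2(d[1],d[0]))
```

```text
[ 0.56108293 -0.09893605  0.10920298] [-0.48329934 -0.78224834  0.43613642] 0.03972950456842391
[0.50808276 0.27840361 0.005     ] 0.11255872085003332 -0.02336158025432338
```

View pics/w5.png

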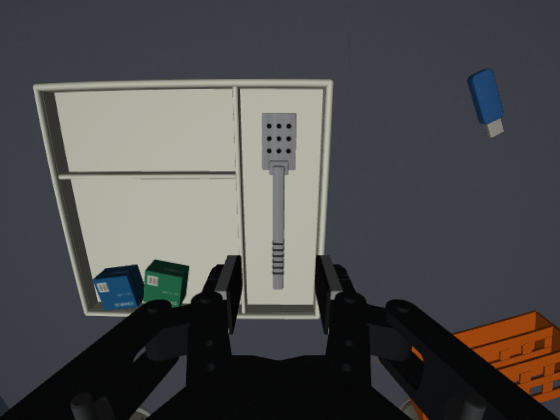

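{"op": "send_rows", "data": {
  "targets": [
    [[-0.3,2.5,0,0.01,4],[-0.9,7,0,0.03,4],[-1.5,12,0,0.05,4],[-2.2,17,0,0.07,4],[-2.9,22,0,0.09,4],[-3.6,27,0,0.11,4],[-4.3,32,0,0.13,4],[-4.8,36,0,0.155,4],[-5,37.7,0,0.155,4],[-5,37.7,0,0.155,4],[-5,37.7,0,0.155,4]]
  ]
}}

```text
clock: 9.48
eef_pos: [0.5091, 0.277, 0.1057]
tool_rot: [0.018, 1.0, -0.001, -0.001]
ft_force: [-0.0, -0.4, 0.0]
grip_width: 0.0401
```

Run:
```python
from h import *
o=bot.get_obs(); save('wrist','w6.png'); print(o['eef_pos'],o['ft_force'],o['grip_width'])
Q=R.from_quat(o['tool_rot']).as_matrix(); print(np.arctan2(Q[1,1],Q[0,1]))
im=cv2.imread('pics/w6.png')
c=np.array([.509,.278,.005]);u=np.array([np.cos(-.035),np.sin(-.035),0])
for s in [-.057,0,.057]:
    p=proj('wrist',c+s*u,o)[0]; print(p); cv2.circle(im,tuple(int(v) for v in np.round(p)),3,(0,0,255),1)
cv2.imwrite('pics/w6m.png',im)
```

```text
[0.50905948 0.2769547  0.1057312 ] [-0.00176965 -0.36321178  0.01599786] 0.04014891912584595
1.5345428454200871
[279.52811619 148.46389993]
[279.57727436 214.31318727]
[279.61334677 271.89304353]
```

View pics/w6m.png

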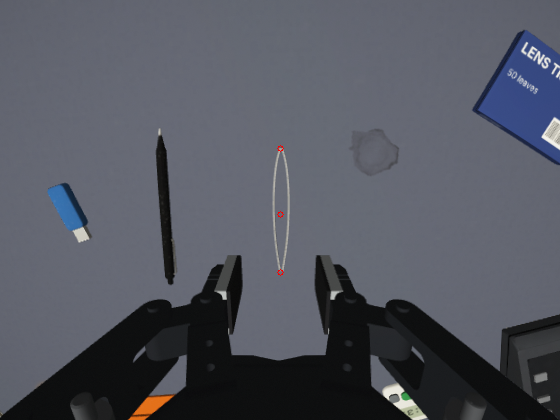

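{"op": "send_rows", "data": {
  "targets": [
    [[0,0,-3,0,4],[0,0,-7,0,4],[0,0,-9.5,0,4],[0,0,-10.3,0,4],[0,0,-10.3,0,4],[0,0,-10.3,0,2.5],[0,0,-10.3,0,1],[0,0,-10.3,0,0.8],[0,0,-10.3,0,0.8],[0,0,-10.3,0,0.8]]
  ]
}}

```text
clock: 10.78
eef_pos: [0.5103, 0.2788, 0.0049]
tool_rot: [0.017, 1.0, 0.0, 0.001]
ft_force: [-1.4, -0.6, 6.2]
grip_width: 0.0109
```

{"op": "send_rows", "data": {
  "targets": [
    [[0,0,0.3,0,0.8],[0,0,0.8,0,0.8],[0,0,1.5,0,0.8],[0,0,1.5,0,0.8]]
  ]
}}

```text
clock: 11.28
eef_pos: [0.5097, 0.2788, 0.0191]
tool_rot: [0.017, 1.0, 0.0, 0.001]
ft_force: [-0.6, 0.1, 0.2]
grip_width: 0.0109
```

Run:
```python
from h import *
o=bot.get_obs(); save('wrist','w7.png'); print(o['eef_pos'],o['ft_force'],o['grip_width'])
```

```text
[0.50974287 0.27876811 0.01909704] [-0.5818869   0.12792079  0.2351791 ] 0.010912152543970394
```

View pics/w7.png

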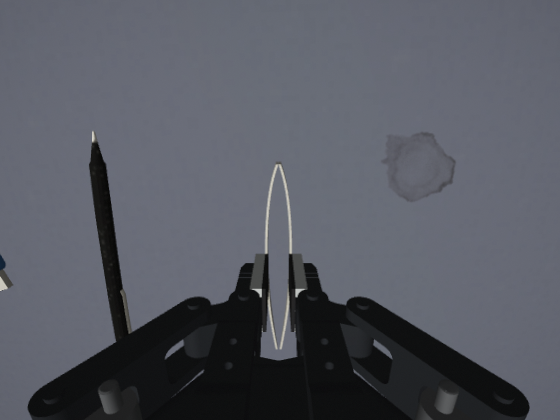

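{"op": "send_rows", "data": {
  "targets": [
    [[0,0,1,0,0.8],[0,-1,2,-0.05,0.8],[-0.3,-4,2,-0.15,0.8],[-0.6,-8,2,-0.28,0.8],[-1,-12,2,-0.41,0.8],[-1.3,-16,2,-0.54,0.8],[-1.6,-20,2,-0.67,0.8],[-1.9,-24,2,-0.8,0.8],[-2.2,-28,2,-0.93,0.8],[-2.5,-32,2,-1.06,0.8],[-2.8,-36,2,-1.19,0.8],[-3.1,-40,2,-1.32,0.8]]
  ]
}}

```text
clock: 12.82
eef_pos: [0.478, -0.1235, 0.0392]
tool_rot: [0.629, 0.777, 0.0, 0.001]
ft_force: [0.3, -0.2, 0.4]
grip_width: 0.011
```

{"op": "send_rows", "data": {
  "targets": [
    [[-0.3,-3.5,0,-0.13,0.8],[-0.5,-6,0,-0.26,0.8],[-0.6,-7.3,0,-0.36,0.8],[-0.6,-7.3,0,-0.406,0.8],[-0.6,-7.3,0,-0.406,0.8],[-0.6,-7.3,0,-0.406,0.8]]
  ]
}}

```text
clock: 13.58
eef_pos: [0.4722, -0.1947, 0.0387]
tool_rot: [0.771, 0.637, 0.0, 0.0]
ft_force: [0.4, 0.2, 0.8]
grip_width: 0.0108
```

Run:
```python
from h import *
o=bot.get_obs(); save('wrist','w8.png'); print(o['eef_pos'],o['ft_force'],o['grip_width'])
Q=R.from_quat(o['tool_rot']).as_matrix(); print(np.arctan2(Q[1,1],Q[0,1]))
```

```text
[ 0.47215539 -0.1947434   0.03869555] [0.37353972 0.17390765 0.81842783] 0.010822236775865059
-0.1900301089983347
```

View pics/w8.png

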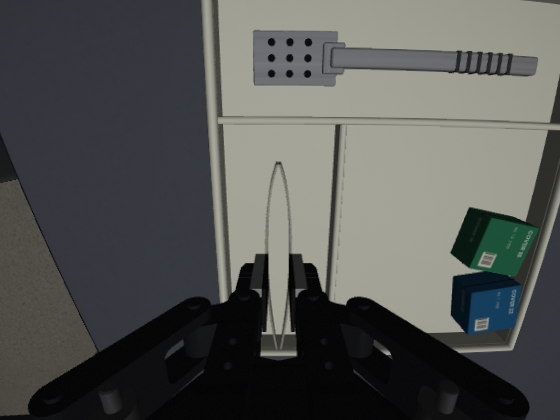

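{"op": "send_rows", "data": {
  "targets": [
    [[0,0,-1,0,0.8],[0,0,-2,0,0.8],[0,0,-2.6,0,0.8],[0,0,-2.9,0,0.8],[0,0,-3.0,0,0.8],[0,0,-3.1,0,0.8],[0,0,-3.1,0,0.8]]
  ]
}}

```text
clock: 14.5
eef_pos: [0.4716, -0.1943, 0.0088]
tool_rot: [0.771, 0.637, -0.0, -0.0]
ft_force: [-5.4, 2.0, 13.5]
grip_width: 0.011
```

Touched down on the floor. Release and retreat.

{"op": "send_rows", "data": {
  "targets": [
    [[0,0,0.1,0,1.6],[0,0,0.1,0,2.2],[0,0,0.1,0,2.6],[0,0,0.1,0,2.6],[0,0,1.5,0,2.6],[0,0,4,0,2.6],[0,0,8,0,2.6],[0,0,12,0,2.6],[0,0,13,0,2.6],[0,0,13,0,2.6]]
  ]
}}

```text
clock: 15.75
eef_pos: [0.4726, -0.1948, 0.1382]
tool_rot: [0.771, 0.637, 0.0, 0.001]
ft_force: [-0.3, 0.2, -0.4]
grip_width: 0.0262
```

Run:
```python
from h import *
o=bot.get_obs(); save('wrist','w9.png'); save('scene','s9.png'); print(o['eef_pos'],o['ft_force'],o['grip_width'])
```

```text
[ 0.47261741 -0.19478443  0.13820683] [-0.26717558  0.22119672 -0.40387898] 0.026152676225453517
```

View pics/w9.png

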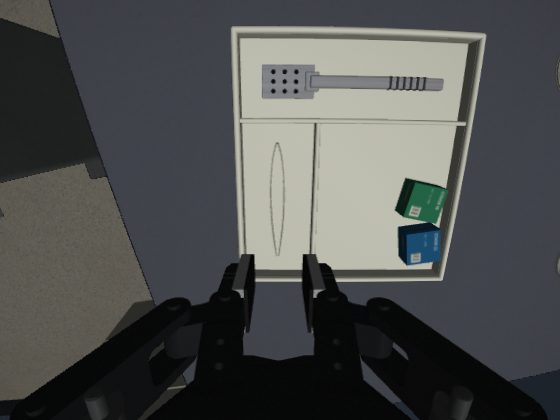

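View pics/s9.png

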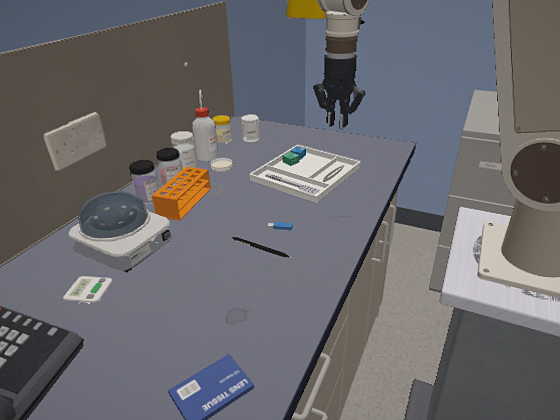

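Run:
```python
from h import *
o=bot.get_obs(); c=np.array([.5444,-.1747]); y=-.19
M=np.array([[np.cos(y),-np.sin(y)],[np.sin(y),np.cos(y)]])
for n,a,b in [('lifter',(262,81),(443,84)),('tw',(277.5,142),(277.5,257))]:
    A,B=[M.T@(pt('wrist',p,.008,o)[:2]-c) for p in (a,b)]; d=B-A
    print(n,(A+B)/2,np.linalg.norm(d),np.arctan2(d[1],d[0]))
a=cv2.imread('pics/scene0.png');b=cv2.imread('pics/s9.png')
print('pen diff',cv2.absdiff(a,b)[230:262,228:294].max())
bot.job_done()
```

```text
lifter [-0.00416711  0.07737055] 0.15905827091739244 -0.003665776388217492
tw [-0.07045665 -0.03198294] 0.11551307837451662 -1.5723212109874016
pen diff 16
the job is handed in; nothing more can be done
```

Both instruments are back in the tray, and I've handed the job in at about 16 s of the 51 s allowed. I lowered each one until it touched the compartment floor (about 12–14 N of contact force) and then released it.

These are my last checks, measured from the wrist camera in the tray's frame:

| Instrument | Position (mm) | Distance from compartment centre (mm) | Angle to the long sides |
|---|---|---|---|
| Section lifter | x −4, y +77 | about 4 | under 0.5° |
| Tweezers | x −70, y −32 | about 4 | under 0.5° |

- **Robot:** the gripper was about 14 cm above the worktop and clear of everything at hand-in.
- **Pen:** it was not moved; the before and after scene pictures around it differ only by image noise.
- **Disagreement:** the gripper closed to 7 mm on the lifter and 11 mm on the tweezers, where their stated widths are 10 and 14 mm. Both lifted, carried and placed without any visible slip.
- **Not measured:** I judged that they lie flat from the pictures and the touchdown force.

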